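# Open the filter bay of the sanding-dust extractor

### The job

Open the filter bay of the dust extractor on the finishing bench: press its snap tab down with the fingertips and, before it springs back, push the released filter cover along its rails, away from the tab, until the whole filter opening is uncovered. Leave the cover lying flat in its rails with the tab sprung back up; only press and push, never lift or pry the cover, and leave the bottle, tin, wooden dish and spare filter where they stand.

Things in the scene. Friction and masses are not known exactly. Their poses are not given: they have to be found in the camera images.
- extractor: Flat grey dust extractor fixed on the bench, 290 (x) x 160 (y) mm, flat deck 75 mm above the bench. Origin: centre of its underside, z up; +x, from tab end to motor end, is the way the cover is pushed. Motor deck from x = +21 mm on. Two rails, 10 mm high, 109 mm apart between their lips, hold the cover's side flanges down (1.5 to 2 mm play); end stops let the cover slide 102 mm.
- bay_center (a point): Centre of the filter opening, at deck height, x = -11 mm in the extractor's frame. The opening is 64 mm long (x, from -43 to +21 mm) and 80 mm wide, hidden by the cover at the start; the pleated filter in it lies 7 mm and more below the deck.
- filter_cover: Dark grey cover, a tray upside down: 94 mm long (x), 104 mm wide (116 over flanges), 22 high, about 120 g. Origin: centre of its underside; axes as the extractor's. In the extractor's frame its origin is at x = -16, z = 75 mm on its seat, x = +68 when the opening is just uncovered, +86 at the end stops. Slides with under 3 N; while the tab is up, the tab's catch stops it after 1.5 mm.
- cover_push_face (a point): Middle of the outer face of the cover's near end wall (the end at the tab; x = -63 mm in the extractor's frame when seated), 17 mm above the deck: push here towards the extractor's +x. The wall is 4 mm thick and here reaches from 12 to 22 mm above the deck; below it a 40 mm wide notch lets the tab's tongue through.
- snap_tab (a joint): Angle of the snap tab, rad: a sprung dark tongue, 30 mm wide, on a cross pin (x = -125 mm, 12 mm above the deck) between two lugs 17 mm high. 0 = up, cover locked; 0.16 = down at its stop. Above about 0.06 the cover is free; keep it pressed until the cover has moved about 8 mm. It springs back when let go. Pressing the pad's middle takes 5 N at first, 9 N at the stop.
- tab_pad (a point): Centre of the top of the tab's ribbed pad (38 mm in x, 30 in y), at x = -86 mm in the extractor's frame; moves with the tab. The pad ends 4 mm short of the cover. At rest it slopes up to the cover, its middle 12 mm above the deck; at the stop it is level, 7 mm above the deck: a fingertip at that height can slide straight on over the catch (then 5 mm high) and push the cover's end wall.
- squeeze_bottle: White squeeze bottle with green cap, 66 mm diameter, 175 mm high, loose; origin at the centre of its foot. Leave alone.
- stain_tin: Closed round tin, 72 mm diameter, 85 mm high, loose; origin at the centre of its foot. Leave alone.
- wood_dish: Small rectangular wooden dish, 150 x 105 x 18 mm, loose; origin at the centre of its underside. Leave alone.
- spare_filter: Spare pleated filter cartridge lying flat, 60 x 76 x 38 mm, loose; origin at the centre of its underside. Leave alone.

How it is judged:
By the outcome, as a careful person would: the job done as asked, in the order asked, and still so for the second after the job is handed in, with the robot touching nothing.
It also fails if it takes over 40 s, if anything falls off the work surface, if the arm or the gripper's body presses on something with over 40 N, if the wrist force passes 120 N, or if a joint passes its speed limit or range.

### The arm

A 6-joint arm with a two-finger parallel gripper is mounted at the origin on the work surface. World frame = base frame: x ahead of the robot, y to its left, z up, the work surface at z = 0. Lengths are in mm, angles in rad, forces in N, time in s.
With the tool pointing down it reaches from about 350 to 875 mm from the base axis. Payload 4.2 kg.
Tool frame: the origin (TCP) lies on the centre line of the jaws, within the pads' length; the fingertips stand 25 mm ahead of it and the grasp point (between the pads) lies 6 mm ahead of it; y points along the fingers, x is the direction in which the jaws open and shut, and the axes are right-handed (so a half turn about y gives the same grasp; the last joint's range is limited). The gripper opens to 87 mm and grips with 3 to 60 N. Pads are 19 mm wide; open, the fingers measure 117 mm over their backs; the gripper's body (75 mm by 190 mm) begins 51 mm behind the grasp point.
Start: joints at [1.384, 0.385, 0.008, 0, -1.194, -0.259], TCP at [269.454, 563.91, 247.55] pointing down, gripper open.
Joint ranges: [-3.14, 3.14], [-1.21, 2.06], [-1.07, 1.41], [-3.16, 2.05], [-2.99, -0.16], [-3.1, 3.1]. Speed limits (rad/s): [2.79, 2.79, 3.14, 3.14, 3.14, 3.14].

### API

Orientations are given as a rotation vector (axis times angle).
In Python, from station import env, imaging, order gives the robot as it stands.
- The arm moves only by the tool carry_out, never from a script. Its argument "increments" is a list of rows, each a list of 6 numbers: the shift along the tool's x, y, z in mm, then the turn, a rotation vector about the tool's x, y, z in degrees. In form: [[x, y, z, ax, ay, az], ...]. A call has 1 to 12 rows; each row shifts and turns the commanded pose from where the row before left it, along the tool's axes as they then stand; what a row does not reach is not made up. A row lasts 1/10 s, in which the tool goes at most 50 mm and 8.59 degrees, less where a joint would pass 70% of its speed; a pose out of reach is approached as far as the arm can. A call is refused whole if a number of a shift passes 50 or a number of a turn 8.59, either way. A call with a gripper value outside its range is refused whole. "hand" is the gripper's target within -1 to 1 (shut at 1, half-way at 0, fully open at -1), set as the call begins (left out, the last holds). The fingers move at their own pace and stop on an object; "newtons" is the grip in N (left out, the last holds). Time passes only in rows, so rows that do not move let the fingers close. It gives the time, the measured TCP pose, the force and the opening at its end, in the units of the state.
- env.sense(): the state, without advancing time (a new reading comes with each control period).
- imaging.grab_frame(name): name is "scene" or "top" or "wrist"; returns the picture (480x640x3 uint8, red, green, blue); there is no depth.
- imaging.get_calibration(name): a dict with "fx", "fy", "cx", "cy" (pixels), "world_from_camera" (4x4, takes a point from camera to world coordinates); the wrist camera has in their place "hand_eye" (4x4, takes a point from camera to tool coordinates, whose origin is the TCP and whose axes are the tool frame's). Camera axes: x right, y up, looking along -z (the intrinsics and any distortion apply to the point x, -y, -z); pixel columns grow to the right and rows downward; lengths in mm; the calibration is good to about 2 mm. The wrist camera is an equidistant fisheye: a pixel r from the principal point sees the ray r / f radians off the axis. A picture is of the moment at which its call begins: read the wrist's pose just before it. get_calibration takes no time and is no camera call.
- order.finish_job(): hands the job in, once; it reports no verdict.
The state is a dict: "time": time; "joint_pos": joint angles; "dq": joint speeds; "joint_efforts": joint torques, N m; "position": TCP position; "tool_rot": TCP orientation; "force": force on the tool from outside, world axes, zero at the start; "wrist_torque": the same for the moment, N m; "grip_width": finger opening in mm.
Only numpy, scipy, OpenCV 4.12 (cv2) and the standard library are available. Lean on these libraries where they do the work, as an engineer would, in place of code of your own. Each camera call takes 0.05 s, during which the arm holds its last target. There are 200 camera calls.

## Working session

There is one attempt and no reset: what is moved stays moved. The work goes in short steps, Python scripts to look and compute and a tool call to move; the robot and the scene stay as the last step left them, time stands still between calls to the robot, and variables do not carry over. Pictures are saved under pics/ and viewed, about 8 in all and at most 12, crops included, and the job is handed in when it is done.

Besides the shell and the picture viewer there is one more tool, called by a JSON object that holds its "name" and its "arguments", one argument or row to a line. carry_out: Moves the arm, as the interface text tells. Its arguments: {"type":"object","properties":{"increments":{"type":"array","items":{"type":"array","items":{"type":"number"}}},"hand":{"type":"number"},"newtons":{"type":"number"}},"required":["increments"]}

```bash
mkdir -p pics
python3 - <<'E'
from station import env, imaging
import cv2,numpy as np
np.set_printoptions(precision=4,suppress=True)
s=env.sense();print(s)
for n in("scene","top"):
    im=imaging.grab_frame(n);cv2.imwrite(f"pics/{n}0.png",im[:,:,::-1])
for n in("scene","top","wrist"):print(n,imaging.get_calibration(n))
E
```

```text
{'time': 0.0, 'joint_pos': array([ 1.3836,  0.3855,  0.0066, -0.0005, -1.194 , -0.2586]), 'dq': array([ 0.0008,  0.002 , -0.0001, -0.0019, -0.001 , -0.0012]), 'joint_efforts': array([  0.0002, -39.0658,  18.74  ,   4.2196,   0.011 ,  -0.0002]), 'position': array([269.214 , 563.4329, 246.4694]), 'tool_rot': array([-0.9661,  1.529 , -1.5312]), 'force': array([ 0.1008,  0.4057, -0.2923]), 'wrist_torque': array([ 0.021 , -0.0329,  0.0571]), 'grip_width': 87.12922960013731}
scene {'fx': 595.3200668127472, 'fy': 595.3200668127472, 'cx': 321.50868734409613, 'cy': 247.40314503755076, 'world_from_camera': array([[  -0.6099,   -0.6478,    0.4565, 1063.3505],
       [   0.7924,   -0.4901,    0.3631,  380.4082],
       [  -0.0115,    0.5832,    0.8122,  855.5937],
       [   0.    ,    0.    ,    0.    ,    1.    ]])}
top {'fx': 438.820351642546, 'fy': 438.820351642546, 'cx': 321.1140576436014, 'cy': 237.41430977492405, 'world_from_camera': array([[  0.0195,   0.9969,  -0.0758, 546.8061],
       [ -0.9995,   0.0214,   0.0239,  36.48  ],
       [  0.0254,   0.0753,   0.9968, 860.4199],
       [  0.    ,   0.    ,   0.    ,   1.    ]])}
wrist {'fx': 371.64829954431775, 'fy': 371.64829954431775, 'cx': 320.5959595606687, 'cy': 237.25269080559394, 'hand_eye': array([[   1.    ,    0.0001,    0.0001,    0.0167],
       [   0.0001,    0.3058,   -0.9521, -137.8799],
       [  -0.0001,    0.9521,    0.3058,   84.3088],
       [   0.    ,    0.    ,    0.    ,    1.    ]])}
```

View pics/scene0.png

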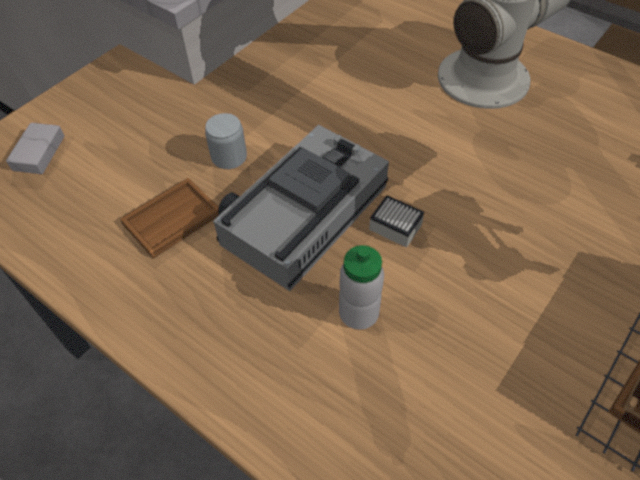

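View pics/top0.png

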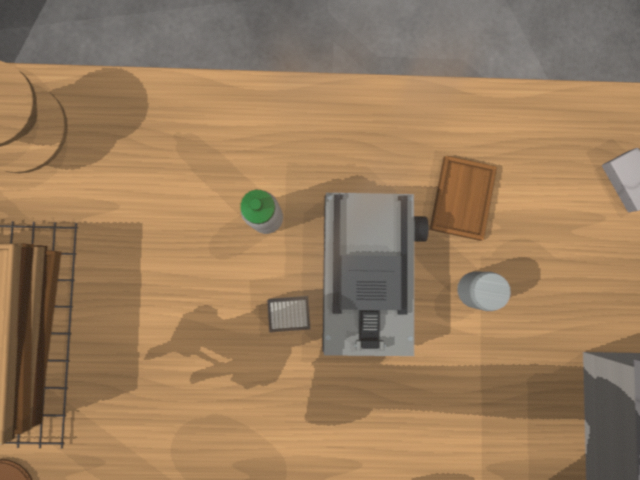

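The scene view shows the extractor at about (305,200), with the tab at (343,148) nearest the robot. In the top view the extractor spans (323–414, 193–357), with the tab at (370,328) and the cover at (371,285). Pushing means moving roughly along world +x. I'll enlarge both.

Run:
```python
import cv2
a=cv2.imread("pics/top0.png")[185:365,310:430];b=cv2.imread("pics/scene0.png")[120:290,210:400]
cv2.imwrite("pics/topc.png",cv2.resize(a[90:],None,fx=6,fy=6,interpolation=cv2.INTER_CUBIC))
cv2.imwrite("pics/scenec.png",cv2.resize(b[:100,60:],None,fx=6,fy=6,interpolation=cv2.INTER_CUBIC))
```

```text
(no output)
```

View pics/topc.png

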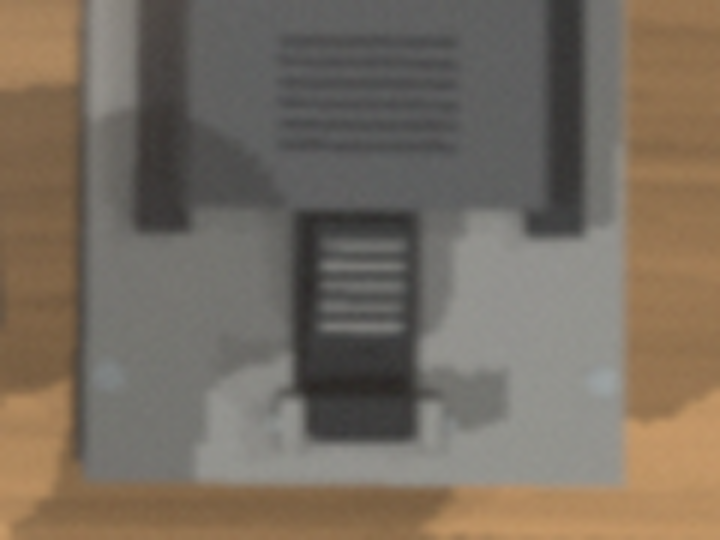

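View pics/scenec.png

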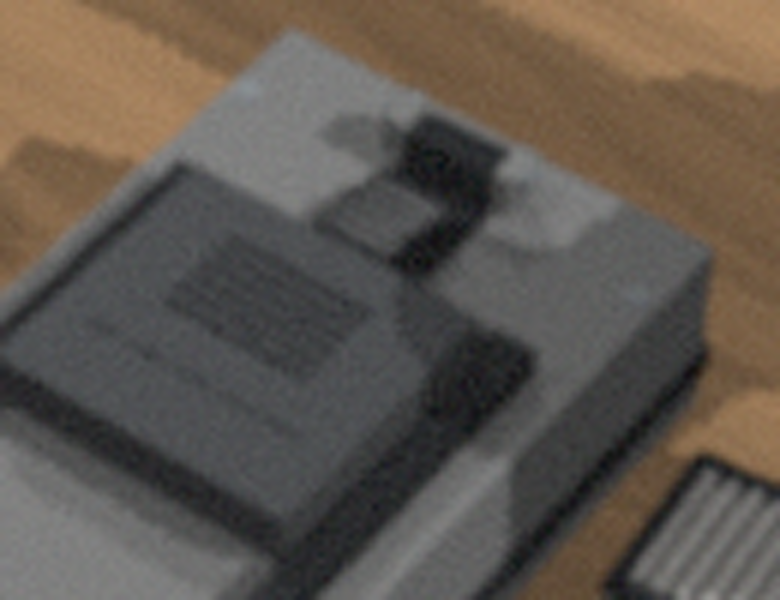

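In the top crop, the near deck corners are at (85,485) and (625,485), the screws at (108,377) and (602,381), and the pad stripes centre at (361,287). The matching points in the scene crop are the corners (712,255) and (295,32), the screws (637,295) and (248,88), and the pad at about (385,217).

```bash
cat > h.py <<'E'
import numpy as np
from station import env, imaging
from scipy.optimize import least_squares
from scipy.spatial.transform import Rotation as R
np.set_printoptions(precision=3,suppress=True)
C={n:imaging.get_calibration(n) for n in("scene","top")}
def proj(n,P):
    c=C[n];T=np.linalg.inv(c["world_from_camera"]);p=np.atleast_2d(P)@T[:3,:3].T+T[:3,3]
    return np.c_[c["cx"]+c["fx"]*p[:,0]/-p[:,2],c["cy"]+c["fy"]*p[:,1]/p[:,2]]
def tri(o):
    return least_squares(lambda P:np.concatenate([(proj(n,P)[0]-uv) for n,uv in o.items()]),[500,0,75])
E
python3 - <<'E'
from h import *
t=lambda u,v:np.array([310+(u+.5)/6-.5,275+(v+.5)/6-.5])
s=lambda u,v:np.array([270+(u+.5)/6-.5,120+(v+.5)/6-.5])
O={"cornL":(t(85,485),s(712,255)),"cornR":(t(625,485),s(295,32)),"scrL":(t(108,377),s(637,295)),"scrR":(t(602,381),s(248,88)),"pad":(t(361,287),s(385,217))}
for k,(a,b) in O.items():
    r=tri({"top":a,"scene":b});print(k,r.x,r.fun)
# pose fit: deck corners, z=75 
M=np.array([[-145,80,75],[-145,-80,75],[-86,0,87]]);
obs=[O[k] for k in("cornL","cornR","pad")]
M2=np.array([[145,80,75],[145,-80,75]]);t2=np.array([[325,193.5],[413.5,194.]])
def W(p,m):
    c,s_=np.cos(p[2]),np.sin(p[2]);return m@np.array([[c,-s_,0],[s_,c,0],[0,0,1]]).T+[p[0],p[1],0]
def f(p):
    return np.concatenate([(proj("top",W(p,M))-[o[0] for o in obs]).ravel(),(proj("scene",W(p,M))-[o[1] for o in obs]).ravel(),(proj("top",W(p,M2))-t2).ravel()])
r=least_squares(f,[550,0,0]);print(r.x,r.fun.reshape(-1,2))
print("pad",W(r.x,np.array([[-86,0,87],[-63,0,92]])))
s=env.sense();print(R.from_rotvec(s["tool_rot"]).as_matrix())
E
```

```text
cornL [397.113   8.755  68.329] [-0.026  0.016 -0.032 -0.   ]
cornR [ 399.601 -150.054   72.157] [-0.538  0.346 -0.682 -0.07 ]
scrL [429.57    2.956  74.744] [-0.114  0.072 -0.136 -0.003]
scrR [ 430.844 -143.016   75.738] [-0.117  0.075 -0.145 -0.016]
pad [458.15  -69.612  86.31 ] [-0.259  0.165 -0.313 -0.025]
[544.36  -68.936   0.006] [[-0.723 -0.299]
 [-0.32   0.526]
 [-0.306  0.088]
 [ 0.389 -1.657]
 [-0.66  -1.068]
 [-0.302 -0.186]
 [ 0.18  -1.375]
 [-0.414 -0.277]]
pad [[458.361 -69.432  87.   ]
 [481.361 -69.3    92.   ]]
[[-0.431 -0.001  0.902]
 [-0.902 -0.002 -0.431]
 [ 0.002 -1.     0.   ]]
```

{"name": "carry_out", "arguments": {
  "increments": [
    [35, 0, 31.6, 0, 0, 0],
    [35, 0, 31.6, 0, 0, 0],
    [35, 0, 31.6, 0, 0, 0],
    [35, 0, 31.6, 0, 0, 0],
    [35, 0, 31.6, 0, 0, 0],
    [35, 0, 31.6, 0, 0, 0],
    [35, 0, 31.6, 0, 0, 0],
    [35, 0, 31.6, 0, 0, 0],
    [35, 0, 31.6, 0, 0, 0],
    [35, 0, 31.6, 0, 0, 0],
    [35, 0, 31.6, 0, 0, 0],
    [35, 0, 31.6, 0, 0, 0]
  ],
  "hand": 1,
  "newtons": 20
}}

```text
time: 1.3
position: [430.4, 19.5, 247.6]
tool_rot: [-0.964, 1.529, -1.529]
force: [1.2, -0.4, 0.3]
grip_width: 2.5
```

{"name": "carry_out", "arguments": {
  "increments": [
    [35, 0, 31.6, 0, 0, 0],
    [35, 0, 31.6, 0, 0, 0],
    [0, 0, 0, 0, -8.5, 0],
    [0, 0, 0, 0, -8.5, 0],
    [0, 0, 0, 0, -8.5, 0],
    [0, 0, 0, 0, 0, 0],
    [0, 0, 0, 0, 0, 0]
  ]
}}

```text
time: 2.0
position: [457.1, -69.0, 247.3]
tool_rot: [-1.208, 1.212, -1.212]
force: [0.3, -0.6, -0.4]
grip_width: 0.1
```

{"name": "carry_out", "arguments": {
  "increments": [
    [0, 30, 0, 0, 0, 0],
    [0, 30, 0, 0, 0, 0],
    [0, 30, 0, 0, 0, 0],
    [0, 20, 0, 0, 0, 0],
    [0, 5, 0, 0, 0, 0],
    [0, 0, 0, 0, 0, 0],
    [0, 0, 0, 0, 0, 0]
  ]
}}

```text
time: 2.7
position: [458.3, -68.8, 133.6]
tool_rot: [-1.207, 1.208, -1.211]
force: [-0.6, -0.0, 0.3]
grip_width: 0.4
```

Run:
```python
from h import *
import cv2
s=env.sense();print(s["position"],s["tool_rot"],s["force"])
im=imaging.grab_frame("wrist")[:,:,::-1]
cv2.imwrite("pics/w1.png",cv2.resize(im,(800,600)))
c=imaging.get_calibration("wrist");H=c["hand_eye"];Rt=R.from_rotvec(s["tool_rot"]).as_matrix()
e=np.array([np.cos(.006),np.sin(.006)])
def px(P):
    q=H[:3,:3].T@(Rt.T@(np.array(P)-s["position"])-H[:3,3]);d=np.array([q[0],-q[1],-q[2]])
    a=np.arctan2(np.hypot(d[0],d[1]),d[2]);u=d[:2]/np.hypot(d[0],d[1])*a*c["fx"]
    return (np.array([c["cx"],c["cy"]])+u)*1.25
for n,m in dict(corL=(-145,80,75),corR=(-145,-80,75),pad=(-86,0,87),wall=(-63,0,97),wallL=(-63,52,97),wallR=(-63,-52,97)).items():
    print(n,px([544.4+m[0]*e[0]-m[1]*e[1],-69+m[0]*e[1]+m[1]*e[0],m[2]]))
```

```text
[458.279 -68.759 133.595] [-1.207  1.208 -1.211] [-0.637 -0.041  0.332]
corL [253.074 441.044]
corR [553.403 439.051]
pad [402.843 351.364]
wall [402.632 309.109]
wallL [275.253 309.639]
wallR [529.896 307.948]
```

View pics/w1.png

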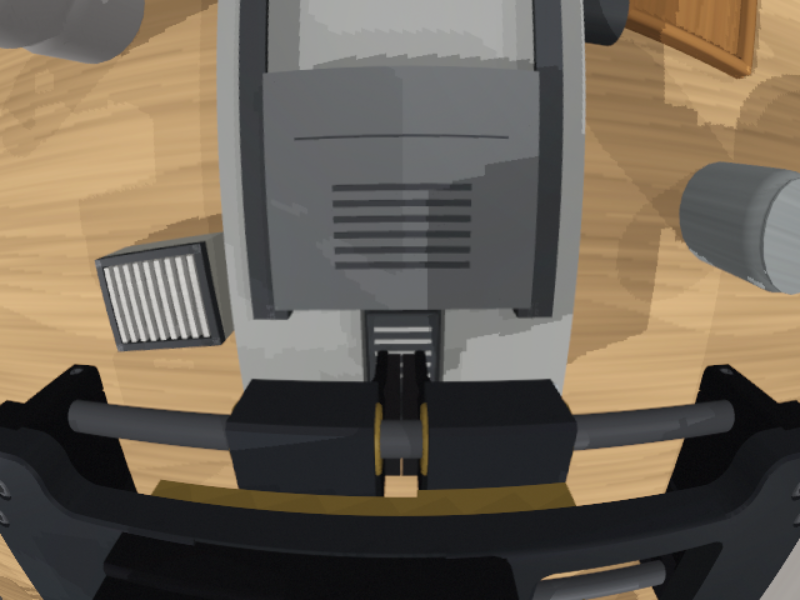

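The wrist view matches the predicted pose. The cover's near edge is at row 308 (predicted 309), the pad is centred on column 402, and the closed fingertips are over the pad. Next I press.

{"name": "carry_out", "arguments": {
  "increments": [
    [0, 10, 0, 0, 0, 0],
    [0, 8, 0, 0, 0, 0],
    [0, 4, 0, 0, 0, 0],
    [0, 0, 0, 0, 0, 0],
    [0, 0, 0, 0, 0, 0]
  ]
}}

```text
time: 3.25
position: [457.8, -68.9, 111.0]
tool_rot: [-1.209, 1.209, -1.21]
force: [-1.0, 0.6, 5.4]
grip_width: 0.5
```

{"name": "carry_out", "arguments": {
  "increments": [
    [0, 1.5, 0, 0, 0, 0],
    [0, 1.5, 0, 0, 0, 0],
    [0, 0, 0, 0, 0, 0],
    [0, 0, 0, 0, 0, 0]
  ]
}}

```text
time: 3.65
position: [457.6, -68.9, 108.2]
tool_rot: [-1.209, 1.209, -1.21]
force: [-2.0, 1.4, 7.8]
grip_width: 0.6
```

{"name": "carry_out", "arguments": {
  "increments": [
    [0, 1, 0, 0, 0, 0],
    [0, 0, 0, 0, 0, 0],
    [0, 0, 0, 0, 0, 0]
  ]
}}

```text
time: 3.95
position: [457.5, -68.9, 107.5]
tool_rot: [-1.209, 1.209, -1.21]
force: [-2.4, 1.0, 9.4]
grip_width: 0.8
```

{"name": "carry_out", "arguments": {
  "increments": [
    [0, 0.3, 4, 0, 0, 0],
    [0, 0, 4, 0, 0, 0],
    [0, 0, 4, 0, 0, 0],
    [0, 0, 4, 0, 0, 0],
    [0, 0, 4, 0, 0, 0],
    [0, 0, 0, 0, 0, 0]
  ]
}}

```text
time: 4.55
position: [472.5, -70.4, 107.0]
tool_rot: [-1.22, 1.217, -1.206]
force: [-13.2, -0.6, 20.5]
grip_width: 0.4
```

{"name": "carry_out", "arguments": {
  "increments": [
    [0, 0, 0, 0, 0, 0],
    [0, 0, 0, 0, 0, 0]
  ]
}}

```text
time: 4.75
position: [472.4, -70.4, 107.0]
tool_rot: [-1.219, 1.217, -1.207]
force: [-11.3, -0.5, 19.0]
grip_width: 0.5
```

Run:
```python
from h import *
import cv2
s=env.sense();print(s["position"],s["tool_rot"],s["force"],s["wrist_torque"])
im=imaging.grab_frame("wrist")[:,:,::-1]
cv2.imwrite("pics/w2.png",cv2.resize(im[200:400,200:440],None,fx=3,fy=3,interpolation=cv2.INTER_CUBIC))
```

```text
[472.447 -70.371 107.031] [-1.219  1.217 -1.207] [-11.327  -0.492  19.035] [-0.272  3.709  0.041]
```

View pics/w2.png

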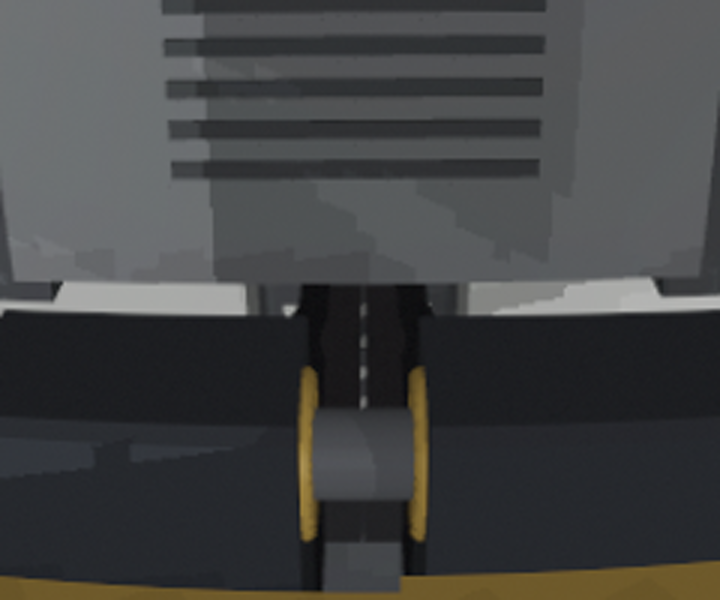

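The fingertip is on the pad and has just reached the cover's end wall (wall edge at crop row 282). The x lag looks like arm compliance against pad friction. I'll ease the press slightly and carry on.

{"name": "carry_out", "arguments": {
  "increments": [
    [0, -0.5, 3, 0, 0, 0],
    [0, 0, 4, 0, 0, 0],
    [0, 0, 4, 0, 0, 0],
    [0, 0, 0, 0, 0, 0]
  ]
}}

```text
time: 5.2
position: [485.9, -69.8, 106.9]
tool_rot: [-1.215, 1.214, -1.208]
force: [-5.9, -1.0, 9.8]
grip_width: 0.2
```

{"name": "carry_out", "arguments": {
  "increments": [
    [0, -0.5, 5, 0, 0, 0],
    [0, -0.3, 7, 0, 0, 0],
    [0, 0, 7, 0, 0, 0],
    [0, 0, 7, 0, 0, 0],
    [0, 0, 7, 0, 0, 0],
    [0, 0, 7, 0, 0, 0],
    [0, 0, 7, 0, 0, 0],
    [0, 0, 7, 0, 0, 0],
    [0, 0, 7, 0, 0, 0],
    [0, 0, 0, 0, 0, 0]
  ]
}}

```text
time: 6.2
position: [550.6, -69.0, 107.5]
tool_rot: [-1.208, 1.209, -1.21]
force: [-0.1, 0.0, 1.0]
grip_width: 0.5
```

{"name": "carry_out", "arguments": {
  "increments": [
    [0, 0, 4, 0, 0, 0],
    [0, 0, 4, 0, 0, 0],
    [0, 0, 3, 0, 0, 0],
    [0, 0, 2, 0, 0, 0],
    [0, 0, 0, 0, 0, 0],
    [0, 0, -4, 0, 0, 0],
    [0, 0, -4, 0, 0, 0],
    [0, 0, 0, 0, 0, 0]
  ]
}}

```text
time: 7.0
position: [553.5, -69.1, 107.6]
tool_rot: [-1.209, 1.21, -1.209]
force: [-0.7, -0.2, -0.9]
grip_width: 0.5
```

{"name": "carry_out", "arguments": {
  "increments": [
    [0, -10, 0, 0, 0, 0],
    [0, -20, 0, 0, 0, 0],
    [0, -30, 0, 0, 0, 0],
    [0, -40, 0, 0, 0, 0],
    [0, -40, -20, 0, 0, 0],
    [0, 0, -40, 0, 0, 0],
    [0, 0, -40, 0, 0, 0],
    [0, 0, 0, 0, 0, 0],
    [0, 0, 0, 0, 0, 0]
  ]
}}

```text
time: 7.9
position: [454.2, -69.0, 249.0]
tool_rot: [-1.207, 1.207, -1.211]
force: [1.1, -0.4, -0.7]
grip_width: 0.6
```

Run:
```python
from h import *
import cv2
s=env.sense();print(s["position"],s["force"])
w=imaging.grab_frame("wrist")[:,:,::-1];cv2.imwrite("pics/w3.png",cv2.resize(w,(800,600)))
b=imaging.grab_frame("scene")[:,:,::-1];cv2.imwrite("pics/s3.png",cv2.resize(b[115:295,200:440],None,fx=3.3,fy=3.3,interpolation=cv2.INTER_CUBIC))
c=imaging.get_calibration("wrist");H=c["hand_eye"];Rt=R.from_rotvec(s["tool_rot"]).as_matrix()
def px(P):
    q=H[:3,:3].T@(Rt.T@(np.array(P)-s["position"])-H[:3,3]);d=np.array([q[0],-q[1],-q[2]])
    a=np.arctan2(np.hypot(d[0],d[1]),d[2]);u=d[:2]/np.hypot(d[0],d[1])*a*c["fx"]
    return (np.array([c["cx"],c["cy"]])+u)*1.25
for n,m in dict(bayfar=(21,0,75),baynear=(-43,0,75),wall84=(21,0,97),wall91=(28,0,97),wall102=(39,0,97),padend_up=(-67,0,90),padend_dn=(-67,0,82)).items():
    print(n,px([544.4+m[0]-m[1]*.006,-69+m[0]*.006+m[1],m[2]]))
```

```text
[454.187 -69.009 249.01 ] [ 1.104 -0.42  -0.745]
bayfar [400.771 113.102]
baynear [401.378 207.998]
wall84 [400.764 110.047]
wall91 [400.69   98.964]
wall102 [400.575  81.679]
padend_up [401.627 247.239]
padend_dn [401.608 244.848]
```

View pics/w3.png

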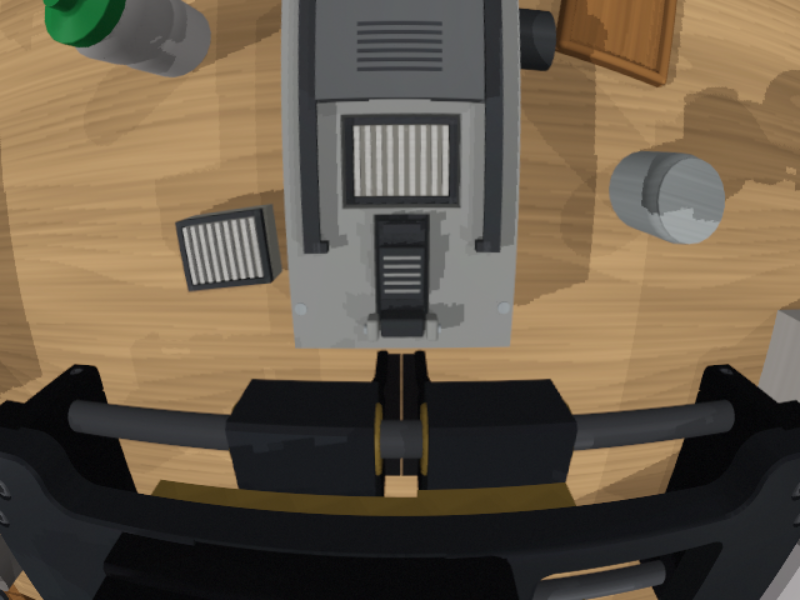

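View pics/s3.png

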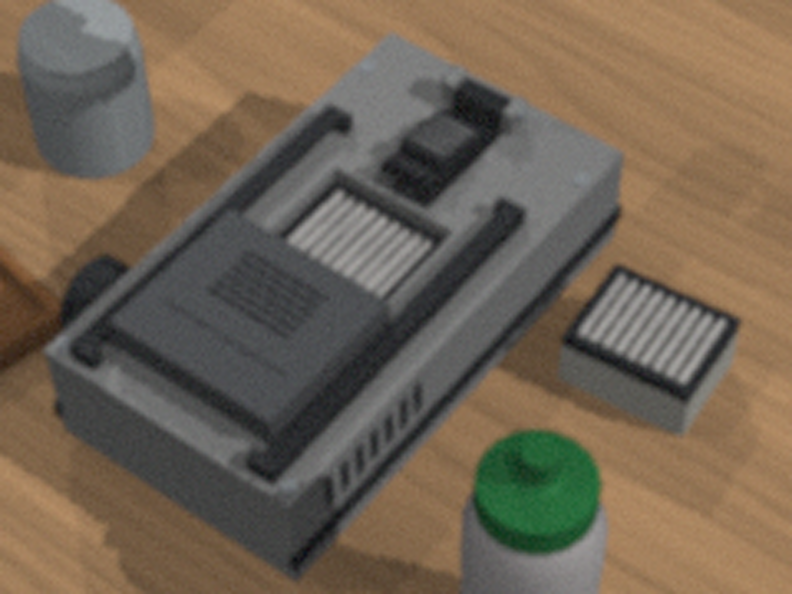

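The wrist view puts the cover's near edge at row 99 (predicted 99.0 for 91 mm of travel) and the opening's far edge at row 113, fully visible. The scene view shows the cover flat in its rails, the tab clear, and the bottle, tin, dish and spare filter in place.

```bash
python3 -c "
from station import order;print(order.finish_job())"
```

```text
the job is handed in; nothing more can be done
None
```

The filter bay is open and the job is handed in, after about 8 s of the 40 s allowed. With the fingers closed, I pressed the tab to its stop at about 9 N. I then slid along +x over the catch, pushed the cover along its rails, backed off and lifted clear.

- **Cover:** it moved about 91 mm (84 mm needed, 102 mm at the end stops). Its near edge sits at row 99 of the wrist picture, which matches 91 mm. The whole opening is visible, with about 7 mm to spare, and the cover lies flat in its rails.
- **Tab:** it looks sprung back up in the last pictures. I judged that by eye and did not measure its angle.
- **Other objects:** the bottle, tin, dish and spare filter stand where they were, and the arm was clear of everything when I handed in.
- **One deviation:** when the fingertip reached the cover, the arm lagged by about 5 mm, at about 13 N sideways and 20 N down. I took this for friction on the pad. I eased the press by 0.5 mm and the cover then slid freely.

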